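# Slide a sample carrier under the leaf spring of a bench reader

### The job

Load the sample carrier into the reader: with your fingertips press it down hard on its bare tail end, behind the thumb catch, until the sprung bed is right down, and keep pressing while you push it forward under the leaf spring until it is fully home against the stop block, then let go and move clear. Only press and push it, never lift it, and leave the bottle, flask, jar and dish around it where they stand.

Things in the scene. Friction and masses are not known exactly. Their poses are not given: they have to be found in the camera images.
- stage: Fixed loading stage, origin at the centre of its underside on the bench; +x is the loading direction, z up. Grey base 260 x 100 x 12 mm; channel 64 mm wide between white rails (8 mm thick, tops 31 mm above the bench). In it a slippery sprung aluminium bed 196 x 62 mm, top at 26 mm when up. A 31 mm high ledge closes the -x end. With the carrier home its origin is at x = +35 mm, y = 0 here.
- carrier: Sample carrier, loose, about 120 g: grey plastic plate 110 (x) x 60 (y) x 10 mm on the bed, 2 mm play to each rail, nose (+x) towards the leaf spring. Origin: centre of its underside, 26 mm above the bench with the bed up. Across its top a thumb catch 44 mm wide, 9 mm high: steep face to the tail at x = -15 mm, sloping to x = +9 mm towards the nose. Four flush windows near the nose.
- thumb (a point): Point on the carrier's top in the middle of its bare flat tail, which runs from the tail end (x = -55 mm) to the catch: the place to press. 35 mm behind the carrier's origin, 20 mm behind the catch's steep face; 36 mm above the bench with the bed up, 30 mm with it right down. Axes as the carrier.
- lip (a point): Free edge (turned-up lip) of the steel leaf spring, 40 mm wide, mid-width, at stage x = +54 mm, 33 mm above the bench. From there the leaf dips to a crown at x = +60 mm (underside 29 mm above the bench), then rises to its root on the stop block. The crown gives upward up to 5 mm at about 4 N per mm. A carrier whose top is not pressed below the lip butts against it. Axes as the stage.
- stop (a point): Point on the inner face of the stop block (80 mm wide, stage x = +90 to +116 mm, 34 mm high; the leaf spring is screwed on top) at the height of the raised bed; the carrier's nose touches this face when home. Axes as the stage.
- bed (a joint): How far the sprung bed is pressed down, 0 (up) to 0.006 m (right down, on its hard stop). With the carrier on it, it begins to sink at about 5 N and is right down at about 12 N. Left alone, it springs back up, but under the leaf spring the home carrier keeps it down by about 4 to 5 mm.
- bottle: Bystander: amber glass reagent bottle with black cap, 68 mm diameter, 170 mm high; origin at the centre of its underside, on the bench.
- flask: Bystander: stoppered conical glass flask, 74 mm wide at the foot, 116 mm high; origin at the centre of its underside.
- jar: Bystander: clear plastic jar with a screw cap, 56 mm diameter, 75 mm high; origin at the centre of its underside.
- dish: Bystander: lidded flat glass dish, 90 mm diameter, 20 mm high; origin at the centre of its underside.
Not all that is in view belongs to the job. What is shaped like the carrier but purple is not meant.

How it is judged:
By the outcome, as a careful person would: the job done as asked, in the order asked, and still so for the second after the job is handed in, with the robot touching nothing.
It also fails if it takes over 42 s, if anything falls off the work surface, if the arm or the gripper's body presses on something with over 40 N, if the wrist force passes 120 N, or if a joint passes its speed limit or range.

### The arm

A 6-joint arm with a two-finger parallel gripper is mounted at the origin on the work surface. World frame = base frame: x ahead of the robot, y to its left, z up, the work surface at z = 0. Lengths are in mm, angles in rad, forces in N, time in s.
With the tool pointing down it reaches from about 300 to 775 mm from the base axis. Payload 14.6 kg.
Tool frame: the origin (TCP) lies between the finger pads; the fingertips stand 19 mm ahead of it and the grasp point (between the pads) is the TCP (manip.tcp_to_tips is the distance from the TCP to the fingertips, in mm); x points along the fingers, z is the direction in which the jaws open and shut, and the axes are right-handed (so a half turn about x gives the same grasp; the last joint's range is limited). The gripper opens to 94 mm and grips with 3 to 60 N. Pads are 16 mm wide; open, the fingers measure 119 mm over their backs; the gripper's body (75 mm by 177 mm) begins 78 mm behind the grasp point.
Start: joints at [1.168, 0.3, 1.521, -0, 1.321, -0.067], TCP at [181.236, 519.272, 224.446] pointing down, gripper open.
Joint ranges: [-3.03, 3.03], [-0.79, 2.21], [0.23, 2.52], [-1.04, 4.18], [0, 3.07], [-2.55, 2.55]. Speed limits (rad/s): [2.22, 2.22, 2.57, 3.14, 3.14, 3.14].

### API

Orientations are given as [roll, pitch, yaw] about the fixed x, y, z axes, in that order (R = Rz(yaw) Ry(pitch) Rx(roll)).
In Python, from cell import manip gives the robot as it stands.
- The arm moves only by the tool jog_arm, never from a script. Its argument "moves" is a list that holds one entry, the list of rows, each a list of 6 numbers: the shift along the world's x, y, z in mm, then the turn, a rotation vector about the world's x, y, z in degrees. In form: [[[dx, dy, dz, wx, wy, wz], ...]]. A call has 1 to 5 rows; each row shifts and turns the pose as measured when the row begins; what a row does not reach is not made up. A row lasts 1/10 s, in which the tool goes at most 50 mm and 8.59 degrees, less where a joint would pass 70% of its speed; a pose out of reach is approached as far as the arm can. A call is refused whole if a number of a shift passes 50 or a number of a turn 8.59, either way. A call with a gripper value outside its range is refused whole. "gripper" is the opening, from -1 (shut) to 1 (fully open), set as the call begins (left out, the last holds). The fingers move at their own pace and stop on an object; "squeeze" is the grip in N (left out, the last holds). Time passes only in rows, so rows that do not move let the fingers close. It gives the time, the measured TCP pose, the force and the opening at its end, in the units of the state.
- manip.read_state(): the state, without advancing time (a new reading comes with each control period).
- manip.camera(name): name is "scene" or "top" or "wrist"; returns (picture, depth): 480x640x3 uint8, blue, green, red; 480x640 float32, mm along the optical axis (not along the pixel's ray), 0 where there is no reading.
- manip.camera_params(name): a dict with "fx", "fy", "cx", "cy" (pixels), "rvec" (rotation vector, rad) and "tvec" (3), from world to camera coordinates, as OpenCV has them. Camera axes: x right, y down, z forward; pixel columns grow to the right and rows downward; lengths in mm; the calibration is good to about 2 mm. A picture is of the moment at which its call begins: read the wrist's pose just before it. camera_params takes no time and is no camera call; for the wrist camera it gives the pose at the moment of the call.
- manip.sign_off(): hands the job in, once; it reports no verdict.
The state is a dict: "clock": time; "joints": joint angles; "qd": joint speeds; "effort": joint torques, N m; "eef_pos": TCP position; "eef_rot": TCP orientation; "wrist_force": force on the tool from outside, world axes, zero at the start; "moment": the same for the moment, N m; "finger_gap": finger opening in mm.
Only numpy, scipy, OpenCV 4.12 (cv2) and the standard library are available. Lean on these libraries where they do the work, as an engineer would, in place of code of your own. Each camera call takes 0.05 s, during which the arm holds its last target. There are 200 camera calls.

## Working session

There is one attempt and no reset: what is moved stays moved. The work goes in short steps, Python scripts to look and compute and a tool call to move; the robot and the scene stay as the last step left them, time stands still between calls to the robot, and variables do not carry over. Pictures are saved under pics/ and viewed, about 8 in all and at most 12, crops included, and the job is handed in when it is done.

Besides the shell and the picture viewer there is one more tool, called after "Emit:" by a JSON object that holds its "method" and its "body", one argument or row to a line. jog_arm: Moves the arm, as the interface text tells. Its arguments: {"type":"object","properties":{"moves":{"type":"array","items":{"type":"array","items":{"type":"array","items":{"type":"number"}}}},"gripper":{"type":"number"},"squeeze":{"type":"number"}},"required":["moves"]}

```bash
mkdir -p pics; ls
python3 - <<'E'
from cell import manip
import cv2,numpy as np
s=manip.read_state();print({k:np.round(v,3) for k,v in s.items()})
for n in("scene","top"):
    p,d=manip.camera(n);cv2.imwrite(f"pics/{n}0.png",p);np.save(f"pics/{n}0.npy",d);q=manip.camera_params(n)
    R=cv2.Rodrigues(np.array(q['rvec'],float))[0];print(n,q,-R.T@np.array(q['tvec']).ravel(),R[2])
E
```

```text
pics
{'clock': np.float64(0.0), 'joints': array([ 1.168,  0.3  ,  1.522, -0.   ,  1.321, -0.067]), 'qd': array([ 0.001,  0.001,  0.001, -0.001,  0.001, -0.   ]), 'effort': array([-2.0000e-03, -5.3182e+01, -3.5273e+01,  7.1000e-02,  2.5000e-02,
       -0.0000e+00]), 'eef_pos': array([181.142, 519.042, 223.88 ]), 'eef_rot': array([ 3.083,  1.57 , -1.966]), 'wrist_force': array([0.62 , 0.229, 0.665]), 'moment': array([0.007, 0.006, 0.02 ]), 'finger_gap': np.float64(93.687)}
scene {'fx': 524.4209889909306, 'fy': 524.4209889909306, 'cx': 320.5693751128497, 'cy': 240.44531858972599, 'rvec': array([ 2.27967047,  1.20040507, -0.37091857]), 'tvec': array([-399.22155335, -368.65830777, 1176.78825655])} [1027.44365318 -226.86679217  756.97318014] [-0.46848715  0.32711674 -0.82067925]
top {'fx': 545.873840600862, 'fy': 545.873840600862, 'cx': 311.35008974096354, 'cy': 247.16244350931044, 'rvec': array([ 2.0445555 , -2.19332019,  0.2293064 ]), 'tvec': array([102.33729924, 633.85589224, 810.05606872])} [463.79031419  74.8225922  920.72643797] [ 0.20091809 -0.01965212 -0.9794109 ]
```

View pics/scene0.png

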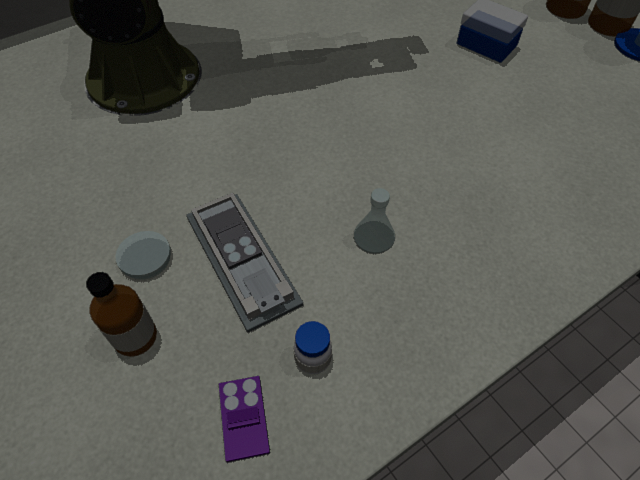

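View pics/top0.png

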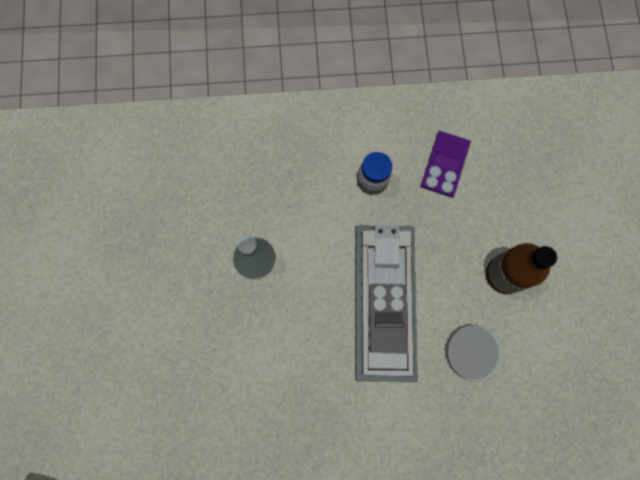

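Scene and top both show the stage, at top px (357–416, 226–380), with its loading direction up in the top image. Two things have the carrier's shape. The grey plate in the channel, at top (388, 318), fits the description. The purple plate on the bench, at top (446, 165), is the decoy. I'll confirm the grey one in a crop.

```bash
cat > h.py <<'E'
import cv2,numpy as np
from cell import manip
def cast(q,uv,z):
    R=cv2.Rodrigues(np.array(q['rvec'],float))[0];C=-R.T@np.array(q['tvec']).ravel()
    uv=np.atleast_2d(uv).astype(float)
    r=np.c_[(uv[:,0]-q['cx'])/q['fx'],(uv[:,1]-q['cy'])/q['fy'],np.ones(len(uv))]@R
    return C+r*((z-C[2])/r[:,2])[:,None]
def proj(q,P):
    K=np.array([[q['fx'],0,q['cx']],[0,q['fy'],q['cy']],[0,0,1]])
    return cv2.projectPoints(np.float64(P).reshape(-1,1,3),q['rvec'],q['tvec'],K,None)[0].reshape(-1,2)
E
python3 - <<'E'
from h import *
p=cv2.imread("pics/top0.png")
c=cv2.resize(p[215:390,300:520],None,fx=3.4,fy=3.4,interpolation=cv2.INTER_CUBIC);cv2.imwrite("pics/crop1.png",c)
E
```

```text
(no output)
```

View pics/crop1.png

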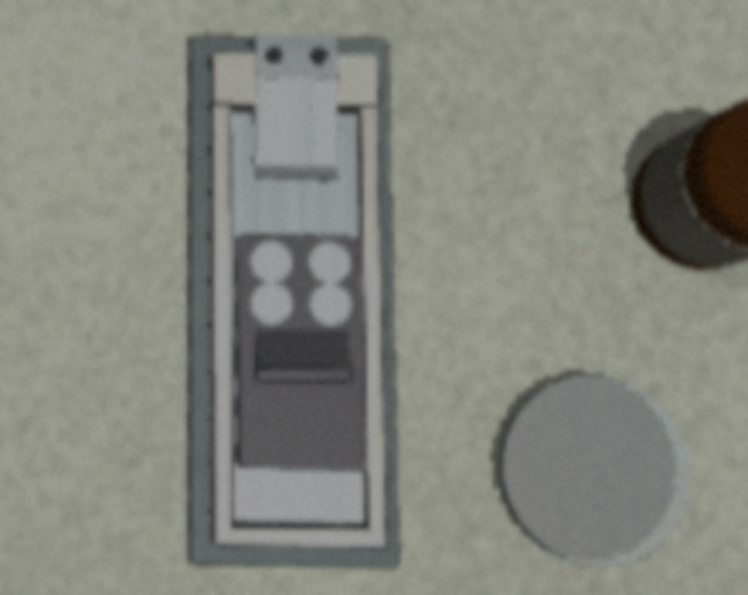

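The crop confirms the grey carrier, with four windows towards the leaf spring: crop nose row 236, catch's steep face row 378, tail edge row 467. The bottle and dish stand to the -y side (right).

Run:
```python
from h import *
q=manip.camera_params("top")
f=lambda L,z:np.round(cast(q,np.array(L)/3.4+[300,215]-(.5-.5/3.4),z)[:,:2],1).tolist()
print("base",f([(190,38),(388,38),(399,565),(190,563)],12))
print("rail outer/ledge",f([(214,544),(385,544),(377,60),(213,60)],31))
print("lip",f([(257,168),(336,168),(297,168)],33))
print("carrier nose, tail",f([(236,236),(357,236),(240,466),(364,468)],36))
print("catch foot",f([(256,380),(352,380)],36))
print("dish",f([(590,467)],20))
g=lambda u,z:np.round(cast(q,[u],z)[0],0)
print("bottlecap",g((544,257),170),"jar",g((377,167),75),"flask foot",g((255,260),0))
```

```text
base [[682.2, -21.6], [675.3, -121.3], [417.8, -98.5], [425.8, 0.8]]
rail outer/ledge [[434.4, -9.6], [428.7, -89.4], [660.1, -110.6], [665.7, -29.9]]
lip [[610.2, -46.2], [607.5, -84.5], [608.8, -65.6]]
carrier nose, tail [[577.4, -32.6], [573.3, -90.6], [469.2, -24.5], [464.1, -82.4]]
catch foot [[508.4, -35.7], [505.2, -81.1]]
dish [[457.0, -193.0]]
bottlecap [ 581. -265.  170.] jar [763. -58.  75.] flask foot [637. 154.   0.]
```

Run:
```python
from h import *
from scipy.spatial.transform import Rotation as R
A=R.from_euler('xyz',manip.read_state()['eef_rot']).as_matrix();print(A.round(3))
n=np.array([.0872,.9962,0]);u=np.array([.9962,-.0872,0])
for s in(1,-1):
    x=np.array([0,0,-1.]);z=s*n;B=np.c_[x,np.cross(z,x),z]
    print(s,np.degrees(R.from_matrix(B@A.T).as_rotvec()).round(2))
```

```text
[[-0.    -0.944  0.33 ]
 [-0.001  0.33   0.944]
 [-1.     0.    -0.001]]
1 [ 0.05 -0.02 14.24]
-1 [-2.0000e-02 -8.0000e-02 -1.6576e+02]
```

Emit:
{"method": "jog_arm", "body": {
  "moves": [
    [[24, -43, 0, 0, 0, 3], [24, -43, 0, 0, 0, 3], [24, -43, 0, 0, 0, 3], [24, -43, 0, 0, 0, 3], [24, -43, 0, 0, 0, 2]]
  ],
  "gripper": -1,
  "squeeze": 30
}}

```text
clock: 0.6
eef_pos: [299.8, 300.9, 221.3]
eef_rot: [2.753, 1.566, -2.034]
wrist_force: [0.8, 0.2, 0.8]
finger_gap: 57.7
```

Emit:
{"method": "jog_arm", "body": {
  "moves": [
    [[24, -43, 0, 0, 0, 0], [24, -43, 0, 0, 0, 0], [24, -43, 0, 0, 0, 0], [24, -43, 0, 0, 0, 0], [24, -43, 0, 0, 0, 0]]
  ]
}}

```text
clock: 1.1
eef_pos: [419.1, 81.0, 221.3]
eef_rot: [2.886, 1.567, -1.898]
wrist_force: [-0.0, 0.9, 0.2]
finger_gap: 17.4
```

Emit:
{"method": "jog_arm", "body": {
  "moves": [
    [[22, -45, -20, 0, 0, 0], [22, -45, -25, 0, 0, 0], [20, -40, -25, 0, 0, 0], [3, -5, -20, 0, 0, 0], [0, 0, 0, 0, 0, 0]]
  ]
}}

```text
clock: 1.6
eef_pos: [481.9, -51.0, 134.8]
eef_rot: [3.108, 1.567, -1.683]
wrist_force: [-0.1, 1.0, -0.2]
finger_gap: 0.3
```

Run:
```python
from h import *
from scipy.spatial.transform import Rotation as R
s=manip.read_state();A=R.from_euler('xyz',s['eef_rot']).as_matrix();print(s['clock'],s['eef_pos'],s['wrist_force'],s['finger_gap'])
B=np.c_[[0,0,-1],np.cross([.0872,.9962,0],[0,0,-1]),[.0872,.9962,0]]
print(np.degrees(R.from_matrix(B@A.T).as_rotvec()).round(2))
p,d=manip.camera("wrist");q=manip.camera_params("wrist");cv2.imwrite("pics/wrist1.png",p)
tip=s['eef_pos']+19*A[:,0]
print("tip",tip,proj(q,[tip,[486.2,-54.4,36],[506.1,-56.2,36],[604.1,-64.9,33]]).round())
```

```text
1.6 [481.90095209 -50.95120124 134.78468645] [-0.0782282   1.01434489 -0.18636057] 0.3367919586381124
[ 0.21 -0.02 -0.49]
tip [481.8930716  -51.02084653 115.78481573] [[322. 295.]
 [318. 258.]
 [318. 281.]
 [317. 382.]]
```

View pics/wrist1.png

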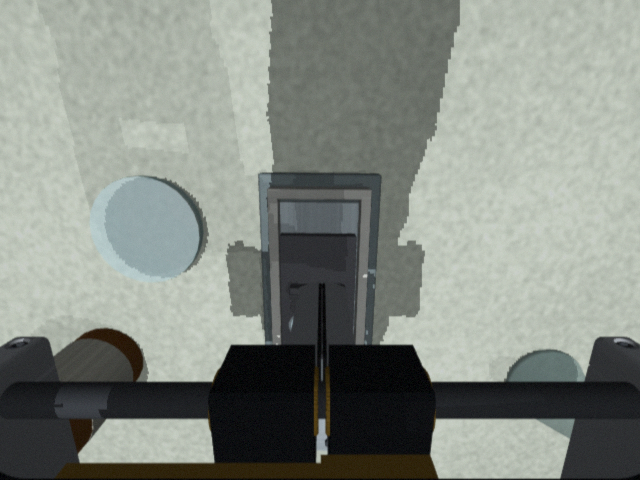

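The wrist view shows the carrier's tail edge at row 234 (columns 281–356) and the catch foot at about row 284. The fingertips are in front of the catch. I'll check these against the earlier estimate, where the catch foot was predicted at (318, 281).

Run:
```python
from h import *
q=manip.camera_params("wrist")
print(cast(q,[(281,234),(356,234),(318,284)],36).round(1))
print("ledge/rail outer",cast(q,[(269,189),(371,189)],31).round(1))
u=np.array([.9962,-.0872,0])
R=cv2.Rodrigues(q['rvec'])[0];print("cam",-R.T@q['tvec'])
print(proj(q,[[521-55*u[0],-57.5+55*.0872,36]]))
```

```text
[[464.3 -81.6  36. ]
 [468.9 -23.5  36. ]
 [508.3 -56.3  36. ]]
ledge/rail outer [[429.6 -87.5  31. ]
 [435.7  -9.9  31. ]]
cam [400.26965547 -43.96627729 296.36233929]
[[318.23015509 233.51600007]]
```

The two views agree to within about 1 mm, so I'll descend over the thumb point.

Emit:
{"method": "jog_arm", "body": {
  "moves": [
    [[4, -3, -25, -0.2, 0, -0.5], [0, 0, -25, 0, 0, 0], [0, 0, -20, 0, 0, 0], [0, 0, 0, 0, 0, 0], [0, 0, 0, 0, 0, 0]]
  ]
}}

```text
clock: 2.15
eef_pos: [488.5, -50.1, 71.2]
eef_rot: [-2.238, 1.558, -0.75]
wrist_force: [0.1, -0.5, -0.0]
finger_gap: 0.7
```

Emit:
{"method": "jog_arm", "body": {
  "moves": [
    [[-2, -4, -8, 0, 0, 0], [0, 0, -3, 0, 0, 0], [0, 0, 0, 0, 0, 0]]
  ]
}}

```text
clock: 2.45
eef_pos: [487.7, -53.9, 62.8]
eef_rot: [-2.085, 1.553, -0.596]
wrist_force: [0.3, -0.2, -0.6]
finger_gap: 0.7
```

```bash
cat > st.py <<'E'
from h import *
from scipy.spatial.transform import Rotation as R
s=manip.read_state();A=R.from_euler('xyz',s['eef_rot']).as_matrix()
B=np.c_[[0,0,-1],np.cross([.0872,.9962,0],[0,0,-1]),[.0872,.9962,0]]
t=s['eef_pos']+19*A[:,0];d=t[:2]-[550.3,-60.2]
print(round(s['clock'],2),"tcp",s['eef_pos'].round(1),"tip",t.round(1),"stage xy",round(d@[.9962,-.0872],1),round(d@[.0872,.9962],1),"F",s['wrist_force'].round(1),"turn",np.degrees(R.from_matrix(B@A.T).as_rotvec()).round(2))
E
python3 st.py
```

```text
2.45 tcp [487.7 -53.9  62.8] tip [488.  -54.1  43.8] stage xy -62.6 0.6 F [ 0.3 -0.2 -0.6] turn [ 0.56  0.82 -0.35]
```

Emit:
{"method": "jog_arm", "body": {
  "moves": [
    [[-1, 0, -4, 0.5, 0.8, -0.3], [0, 0, -3, 0, 0, 0], [0, 0, -2, 0, 0, 0]]
  ]
}}

```text
clock: 2.75
eef_pos: [487.1, -54.1, 54.2]
eef_rot: [-2.138, 1.57, -0.655]
wrist_force: [-2.2, 0.2, 5.9]
finger_gap: 0.6
```

```bash
python3 st.py
```

```text
2.75 tcp [487.1 -54.1  54.2] tip [487.1 -54.1  35.2] stage xy -63.5 0.6 F [-2.2  0.2  5.9] turn [0.02 0.03 0.  ]
```

Contact is at tip z 35.2 with 6 N. Pressing on down.

Emit:
{"method": "jog_arm", "body": {
  "moves": [
    [[0, 0, -3, 0, 0, 0], [0, 0, -3, 0, 0, 0], [0, 0, -3, 0, 0, 0]]
  ]
}}

```text
clock: 3.05
eef_pos: [487.5, -54.1, 48.4]
eef_rot: [-2.098, 1.57, -0.615]
wrist_force: [-29.0, 5.1, 76.1]
finger_gap: 0.3
```

```bash
python3 st.py
```

```text
3.05 tcp [487.5 -54.1  48.4] tip [487.5 -54.1  29.4] stage xy -63.1 0.6 F [-29.    5.1  76.1] turn [0.03 0.04 0.  ]
```

Emit:
{"method": "jog_arm", "body": {
  "moves": [
    [[0, 0, -1.2, 0, 0, 0]]
  ]
}}

```text
clock: 3.15
eef_pos: [487.9, -54.2, 49.1]
eef_rot: [-1.908, 1.569, -0.425]
wrist_force: [-6.6, 1.2, 16.1]
finger_gap: 0.7
```

Emit:
{"method": "jog_arm", "body": {
  "moves": [
    [[2, -0.2, -1.2, 0, 0, 0], [3, -0.3, -1.2, 0, 0, 0]]
  ]
}}

```text
clock: 3.35
eef_pos: [493.2, -54.8, 49.1]
eef_rot: [-1.893, 1.568, -0.409]
wrist_force: [-8.9, 1.8, 19.5]
finger_gap: 0.7
```

```bash
python3 st.py
```

```text
3.35 tcp [493.2 -54.8  49.1] tip [493.2 -54.8  30.1] stage xy -57.3 0.4 F [-8.9  1.8 19.5] turn [ 0.07  0.15 -0.01]
```

```bash
cat > tail.py <<'E'
# finds the carrier's tail edge (light bed -> dark plate) in the wrist view along the channel
from h import *
q=manip.camera_params("wrist");p,_=manip.camera("wrist")
g=cv2.cvtColor(p,cv2.COLOR_BGR2GRAY).astype(float);o=np.array([550.3,-60.2]);u=np.array([.9962,-.0872]);n=np.array([.0872,.9962])
import sys
xs=np.arange(-100,-15,.5)
for y in(-20,-12,12,20):
    P=np.array([[*(o+x*u+y*n),float(sys.argv[1])] for x in xs]);v=cv2.remap(g.astype(np.float32),*[a.astype(np.float32) for a in proj(q,P).T[:,:,None]],cv2.INTER_LINEAR).ravel()
    d=v[6:]-v[:-6];i=np.argmin(d);print(y,"tail x",xs[i]+1.5,"drop",d[i].round())
cv2.imwrite("pics/w_%s.png"%sys.argv[2],p)
E
python3 tail.py 30 a; python3 st.py
```

```text
-20 tail x -80.5 drop -74.0
-12 tail x -81.5 drop -82.0
12 tail x -80.5 drop -76.0
20 tail x -81.0 drop -77.0
3.4 tcp [493.6 -54.9  49.1] tip [493.7 -54.9  30.1] stage xy -56.9 0.3 F [-6.3  1.6 17.4] turn [ 0.07  0.17 -0.01]
```

View pics/w_a.png

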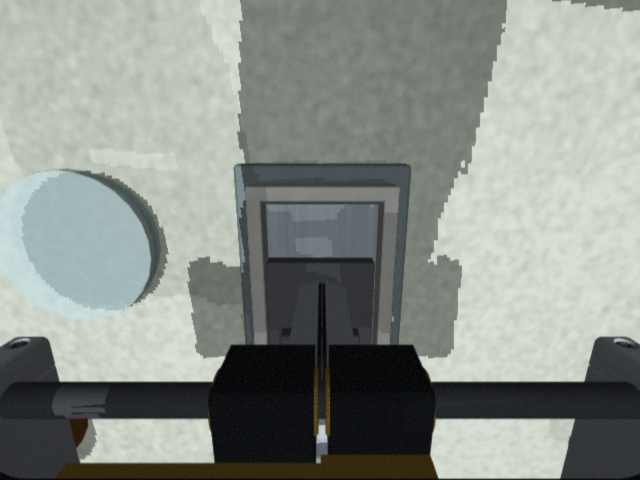

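The wrist view shows the tail edge at about row 260 and the bed right down (tip z 30). The tail is at stage x ≈ -81, so it moved about 3 mm for 6 mm of tip travel, and the tips may be slipping a little. I'll go on with the push. If they do slip, they end up on the catch's steep face.

Emit:
{"method": "jog_arm", "body": {
  "moves": [
    [[3, -0.3, -1.5, 0, -0.1, 0], [3, -0.3, -1.5, 0, 0, 0], [3, -0.3, -1.5, 0, 0, 0]]
  ]
}}

```text
clock: 3.7
eef_pos: [503.3, -56.0, 49.0]
eef_rot: [-1.785, 1.565, -0.301]
wrist_force: [-10.2, 1.5, 25.4]
finger_gap: 0.2
```

```bash
python3 st.py; python3 tail.py 30 b
```

```text
3.7 tcp [503.3 -56.   49. ] tip [503.5 -56.   30. ] stage xy -47.0 0.1 F [-10.2   1.5  25.4] turn [ 0.1   0.34 -0.02]
-20 tail x -70.0 drop -77.0
-12 tail x -71.0 drop -85.0
12 tail x -70.5 drop -73.0
20 tail x -70.0 drop -75.0
```

No slip now: the tip moved 9.9 mm and the tail 10.5 mm, with the bed down at 25 N. Going on under the lip.

Emit:
{"method": "jog_arm", "body": {
  "moves": [
    [[3, -0.3, -1.6, 0, 0.2, 0], [3, -0.3, -1.6, 0, 0.2, 0], [3, -0.3, -1.6, 0, 0.1, 0], [3, -0.3, -1.6, 0, 0.1, 0]]
  ]
}}

```text
clock: 4.15
eef_pos: [517.0, -57.6, 49.1]
eef_rot: [2.594, 1.567, -2.205]
wrist_force: [-11.0, 1.0, 25.3]
finger_gap: 0.3
```

```bash
python3 st.py; python3 tail.py 30 c
```

```text
4.15 tcp [517.  -57.6  49.1] tip [517.  -57.7  30.1] stage xy -33.4 -0.4 F [-11.    1.   25.3] turn [ 0.17 -0.12 -0.04]
-20 tail x -56.5 drop -75.0
-12 tail x -57.0 drop -81.0
12 tail x -57.0 drop -78.0
20 tail x -56.5 drop -74.0
```

Emit:
{"method": "jog_arm", "body": {
  "moves": [
    [[3, -0.2, -1.8, 0.1, -0.1, 0], [3, -0.2, -1.8, 0, 0, 0], [3, -0.2, -1.8, 0, 0, 0]]
  ]
}}

```text
clock: 4.5
eef_pos: [526.2, -58.5, 49.0]
eef_rot: [2.518, 1.568, -2.281]
wrist_force: [-15.6, 1.4, 30.9]
finger_gap: 0.7
```

```bash
python3 st.py; python3 tail.py 30 d
```

```text
4.5 tcp [526.2 -58.5  49. ] tip [526.2 -58.5  30. ] stage xy -24.1 -0.4 F [-15.6   1.4  30.9] turn [ 0.1  -0.09 -0.06]
-20 tail x -47.5 drop -78.0
-12 tail x -48.0 drop -90.0
12 tail x -47.5 drop -75.0
20 tail x -47.5 drop -75.0
```

The nose is at about +62, past the crown, with no slip and the bed down.

Emit:
{"method": "jog_arm", "body": {
  "moves": [
    [[3, -0.2, -1.8, 0.1, -0.1, 0], [3, -0.2, -1.8, 0, 0, 0], [3, -0.2, -1.8, 0, 0, 0], [3, -0.2, -1.8, 0, 0, 0], [3, -0.2, -1.8, 0, 0, 0]]
  ]
}}

```text
clock: 5.05
eef_pos: [540.8, -59.8, 49.0]
eef_rot: [1.913, 1.568, -2.885]
wrist_force: [-15.3, 0.3, 29.0]
finger_gap: 0.3
```

```bash
python3 st.py; python3 tail.py 30 e
```

```text
5.05 tcp [540.8 -59.8  49. ] tip [540.7 -59.8  30. ] stage xy -9.6 -0.4 F [-15.3   0.3  29. ] turn [ 0.04 -0.16 -0.09]
-20 tail x -33.0 drop -75.0
-12 tail x -33.5 drop -75.0
12 tail x -33.0 drop -75.0
20 tail x -32.5 drop -75.0
```

Emit:
{"method": "jog_arm", "body": {
  "moves": [
    [[3, -0.2, -1.8, 0, -0.1, 0], [3, -0.2, -1.8, 0, 0, 0], [3, -0.2, -1.8, 0, 0, 0], [2, -0.2, -1.8, 0, 0, 0]]
  ]
}}

```text
clock: 5.5
eef_pos: [551.7, -60.9, 49.0]
eef_rot: [2.101, 1.568, -2.697]
wrist_force: [-19.1, 3.5, 29.6]
finger_gap: 0.9
```

```bash
python3 st.py; python3 tail.py 30 f
```

```text
5.5 tcp [551.7 -60.9  49. ] tip [551.6 -60.9  30. ] stage xy 1.4 -0.6 F [-19.1   3.5  29.6] turn [ 0.08 -0.17 -0.12]
-20 tail x -22.0 drop -77.0
-12 tail x -22.5 drop -90.0
12 tail x -22.0 drop -74.0
20 tail x -21.5 drop -73.0
```

Emit:
{"method": "jog_arm", "body": {
  "moves": [
    [[2, -0.1, -2, 0, -0.1, 0], [2, -0.1, -2, 0, 0, 0]]
  ]
}}

```text
clock: 5.75
eef_pos: [552.1, -60.9, 48.9]
eef_rot: [1.715, 1.559, -3.082]
wrist_force: [-31.7, 2.7, 46.0]
finger_gap: 0.3
```

```bash
python3 st.py; python3 tail.py 30 g
```

```text
5.75 tcp [552.1 -60.9  48.9] tip [551.8 -60.9  29.9] stage xy 1.6 -0.5 F [-31.7   2.7  46. ] turn [ 0.04 -0.69 -0.14]
-20 tail x -22.0 drop -77.0
-12 tail x -22.0 drop -89.0
12 tail x -22.0 drop -75.0
20 tail x -22.0 drop -76.0
```

The carrier stopped, and the force rose to 32 N with no motion. One firmer push, then a look from the scene camera at the gap beside the leaf.

Emit:
{"method": "jog_arm", "body": {
  "moves": [
    [[2.5, -0.2, -2.5, 0, -0.4, 0], [2.5, -0.2, -2.5, 0, -0.4, 0]]
  ]
}}

```text
clock: 6.0
eef_pos: [552.2, -60.9, 48.8]
eef_rot: [1.621, 1.559, 3.107]
wrist_force: [-39.5, 4.0, 55.4]
finger_gap: 0.2
```

```bash
python3 st.py; python3 tail.py 30 h
python3 - <<'E'
from h import *
a,_=manip.camera("scene");b,_=manip.camera("top")
c=np.hstack([cv2.resize(a[185:335,180:310],None,fx=3.5,fy=3.5,interpolation=cv2.INTER_CUBIC)[:525],cv2.resize(b[215:390,350:430],None,fx=3,fy=3,interpolation=cv2.INTER_CUBIC)])if 0 else None
A=cv2.resize(a[185:335,180:310],None,fx=3.5,fy=3.5,interpolation=cv2.INTER_CUBIC);B=cv2.resize(b[215:365,340:430],None,fx=3.5,fy=3.5,interpolation=cv2.INTER_CUBIC)
cv2.imwrite("pics/both.png",np.hstack([A,B]))
E
```

```text
6.0 tcp [552.2 -60.9  48.8] tip [551.9 -60.9  29.8] stage xy 1.7 -0.5 F [-39.5   4.   55.4] turn [-0.02 -0.69 -0.17]
-20 tail x -22.5 drop -79.0
-12 tail x -22.5 drop -84.0
12 tail x -22.0 drop -75.0
20 tail x -21.5 drop -76.0
```

View pics/both.png

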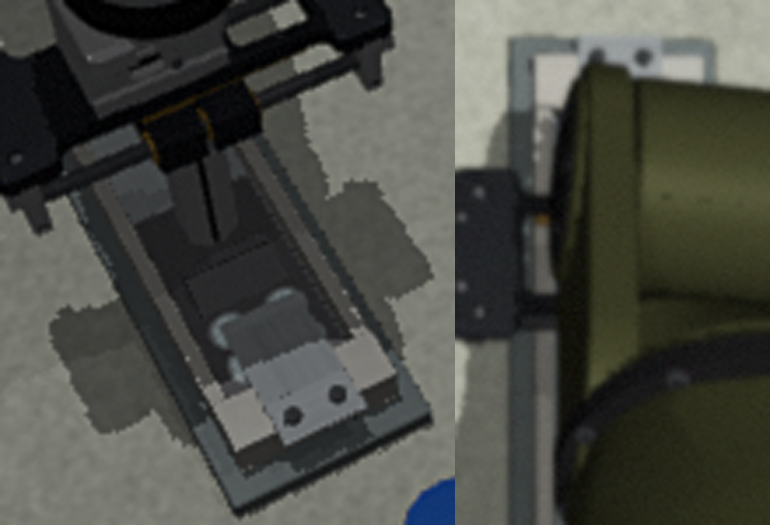

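The carrier runs right up to the white stop block in the scene view, with no bright bed showing beside the leaf. It didn't move under 40 N forward, so it is home. Letting go by rising straight up.

Emit:
{"method": "jog_arm", "body": {
  "moves": [
    [[0, 0, 2, 0, 0, 0], [0, 0, 10, 0, 0, 0], [0, 0, 30, 0, 0, 0], [0, 0, 40, 0, 0, 0], [0, 0, 45, 0, 0, 0]]
  ]
}}

```text
clock: 6.65
eef_pos: [548.8, -60.4, 176.0]
eef_rot: [1.563, 1.548, 3.049]
wrist_force: [0.4, -0.0, 0.1]
finger_gap: 0.6
```

Emit:
{"method": "jog_arm", "body": {
  "moves": [
    [[-30, 10, 40, 0, 0, 0], [-40, 20, 40, 0, 0, 0], [-45, 30, 0, 0, 0, 0], [-45, 30, 0, 0, 0, 0], [0, 0, 0, 0, 0, 0]]
  ]
}}

```text
clock: 7.15
eef_pos: [400.3, 22.7, 256.3]
eef_rot: [1.518, 1.561, 3.002]
wrist_force: [1.2, -0.6, -0.9]
finger_gap: 0.7
```

Emit:
{"method": "jog_arm", "body": {
  "moves": [
    [[-25, 45, 0, 0, 0, 0], [-25, 45, 0, 0, 0, 0], [-25, 45, 0, 0, 0, 0], [-10, 45, 0, 0, 0, 0], [0, 0, 0, 0, 0, 0]]
  ]
}}

```text
clock: 7.65
eef_pos: [315.9, 202.1, 258.7]
eef_rot: [0.961, 1.566, 2.442]
wrist_force: [0.6, -0.4, 0.6]
finger_gap: 0.7
```

```bash
python3 st.py
python3 - <<'E'
from h import *
a,_=manip.camera("scene");b,_=manip.camera("top");cv2.imwrite("pics/top9.png",b);cv2.imwrite("pics/scene9.png",a)
A=cv2.resize(a[185:335,180:310],None,fx=3,fy=3,interpolation=cv2.INTER_CUBIC);B=cv2.resize(b[215:390,340:430],None,fx=3,fy=3,interpolation=cv2.INTER_CUBIC)
C=np.zeros((525,660,3),np.uint8);C[:450,:390]=A;C[:,390:]=B;cv2.imwrite("pics/end.png",C)
for n,i in(("top",b),("scene",a)):
    d=cv2.absdiff(i,cv2.imread(f"pics/{n}0.png")).max(2)
    print(n,{k:int((d[y0:y1,x0:x1]>40).sum()) for k,(x0,x1,y0,y1) in ({"bottle":(485,560,240,298),"flask":(230,280,232,282),"jar":(355,397,148,197),"dish":(445,503,322,383)} if n=="top" else {"bottle":(85,165,268,362),"flask":(348,402,183,258),"jar":(288,338,318,378),"dish":(112,177,230,285)}).items()})
E
```

```text
7.65 tcp [315.9 202.1 258.7] tip [315.9 202.1 239.7] stage xy -256.4 240.9 F [ 0.6 -0.4  0.6] turn [-0.18 -0.22  0.13]
top {'bottle': 0, 'flask': 0, 'jar': 0, 'dish': 0}
scene {'bottle': 0, 'flask': 0, 'jar': 0, 'dish': 0}
```

View pics/end.png

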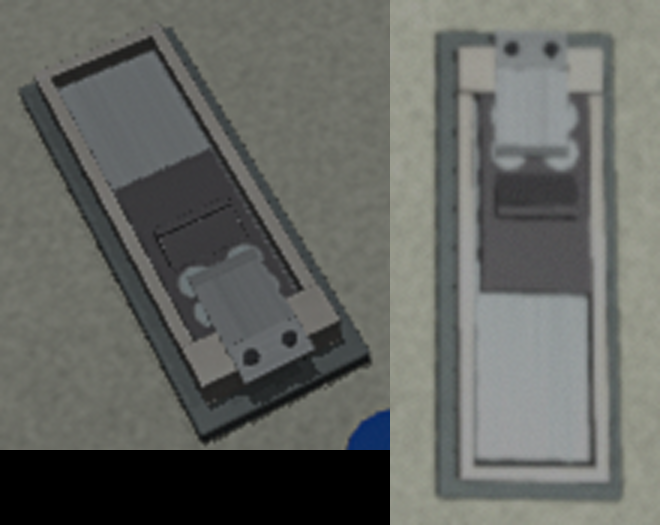

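Run:
```python
from h import *
q=manip.camera_params("top")
f=lambda u,v,z:cast(q,[(u/3+340-.33,v/3+215-.33)],z)[0,:2]
u=np.array([.9962,-.0872]);o=np.array([550.3,-60.2])
for n,a in(("tail z31.5",f(145+0,292,31.5)),("stop top edge L z34",f(85,94,34)),("stop R",f(198,94,34)),("ledge inner z31",f(145,466,31)),("block back z34",f(90,48,34))):print(n,((a-o)@u).round(1))
```

```text
tail z31.5 -20.0
stop top edge L z34 88.4
stop R 89.5
ledge inner z31 -112.0
block back z34 114.7
```

```bash
python3 -c "
from cell import manip
print(manip.sign_off())"
```

```text
the job is handed in; nothing more can be done
None
```

The carrier is home against the stop block and the job is handed in. The clock stood at about 7.8 s of the 42 s allowed.

**What I did:** I pressed with closed fingertips on the bare tail, about 1–3 mm from the thumb point, until the bed was right down (tips at about 30 mm). I held it down at about 20–30 N while pushing it forward under the leaf spring. It then stopped and did not move under about 40 N forward. I let go straight up and moved clear.

**Last checks:**
- **Home:** the tail is at stage x = -20.0 mm, exactly where a home carrier's should be. Tail to stop face measures about 109 mm against the 110 mm plate length. No bright bed shows beside the leaf.
- **Bystanders:** neither camera shows any change around the bottle, flask, jar or dish.
- **Robot:** it is clear, with wrist force near zero.

**Disagreements and peaks:**
- The wrist camera put the tail at about -22 mm while I was pressing, within the 2 mm calibration error.
- There seemed to be a few millimetres of fingertip slip at the start of the push, and none that I could measure after that.
- The first hard press read 76 N at the wrist, under the 120 N limit.

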